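# Pry the split ring out of the modelling turntable

### The job

The turntable's bearing is due for greasing: take the hook pick from its rack, put its toe under the free end of the split retaining ring in the pry slot, and pry the ring up and out of its groove. Draw the ring over onto the square cardboard sheet beside the turntable so that it lies flat, wholly on the sheet, then hang the pick back in its rack. Work the ring with the pick only, never with the gripper, and leave the other things where they are.

Things in the scene. Friction and masses are not known exactly. Their poses are not given: they have to be found in the camera images.
- bore (a point): Fixed grey turntable head, a disc 170 mm across, flat top (deck) 40 mm above the table. This point: centre of its round bore, at deck height; x points along the pry slot, towards the sheet; z up. Bore radius 47 mm; the ring lies on a ledge 8 mm below the deck (radius 30 to 47); inside it an open well, floor 24 mm below the deck, with a spindle stub 12 mm wide and 10 mm tall at the centre.
- pry_slot (a point): Middle of the floor of the pry slot, on bore's x axis, 43 mm from the bore centre, 24 mm below the deck. The slot is a straight cut 26 mm wide along x, from the well through ledge and bore wall out to 56 mm from the centre, open above, its floor level with the well's. One end of the ring bridges it, with 16 mm free height between floor and ring.
- keeper (a point): Steel keeper plate 3 mm thick on the deck, opposite the slot (about 30 degrees either side); this point is the middle of its inner edge, at its top, 41.5 mm from the bore centre. It overhangs the outer 4 mm of the ring, 3 mm above it, so the ring cannot come straight up: its end at the slot must rise first (12 to 20 mm), then it is drawn out along the slot, away from the keeper.
- ring_mid (a point): Rigid steel split ring, about 85 g, outer radius 45.5 mm, inner 36.5, 5 mm thick. This point: centre of the circle at half thickness, z along the axis. It starts flat on the ledge, top 3 mm below the deck, held only by its weight, the bore wall and the keeper. From its own x axis (within 3 degrees of the slot at the start) it runs anticlockwise from above from -11 to 323 degrees; the rest is gap.
- ring_end (a point): Where to pry the ring: middle of its 9 mm width at half thickness, 41 mm from the ring's centre on its x axis, 8 mm from the cut end. At the start it bridges the pry slot. A pick shaft inside the ring with its toe outwards under this place can lift this side and then drag the ring along, the far side trailing.
- pick_grip (a point): Hook pick, about 90 g, hanging upright in the rack. This point: middle of its wooden handle, a square bar 18 x 18 mm, 80 mm tall; x and y are its face normals, z up. Below it a steel collar 32 x 32 x 5 mm (underside 45 mm below this point), then a 6 x 6 mm shaft on the handle's axis that ends 125 mm below this point.
- pick_toe (a point): End of the pick's toe, at half its thickness: a flat bar 6 mm wide and 4 mm thick that sticks out along the pick's +x at the shaft's lower end, undersides level. This point is 14 mm from the shaft's axis (11 mm from its face) and 123 mm below pick_grip. Same axes.
- pick_collar (a point): Point on the pick's shaft axis at the underside of the collar, same axes as pick_grip, 45 mm below it.
- rack_slot (a point): Fixed plywood rack: top board 8 mm thick, top 100 mm above the table, with a slot 16 mm wide along x, closed at x = -9 mm, open at +26 mm. This point, at the board's top, is where pick_collar belongs: collar resting on the board, toe along +x. The pick lifts straight up, shaft and toe passing through the slot, and goes back the same way. Below the slot it is free to 12 mm above the table.
- card_mid (a point): Centre of the top face of the fixed cardboard sheet, 180 x 180 mm, 3 mm thick, flat on the table beside the turntable on the side of the pry slot, x and y along its edges.
Not all that is in view belongs to the job. Leave any pink look-alike of the part that bears pick_grip alone.

How it is judged:
By the outcome, as a careful person would: the job done as asked, in the order asked, and still so for the second after the job is handed in, with the robot touching nothing.
It also fails if it takes over 62 s, if anything falls off the work surface, if the arm or the gripper's body presses on something with over 40 N, if the wrist force passes 120 N, or if a joint passes its speed limit or range.

### The arm

A 6-joint arm with a two-finger parallel gripper is mounted at the origin on the work surface. World frame = base frame: x ahead of the robot, y to its left, z up, the work surface at z = 0. Lengths are in mm, angles in rad, forces in N, time in s.
With the tool pointing down it reaches from about 325 to 850 mm from the base axis. Payload 15.5 kg.
Tool frame: the origin (TCP) lies at the very end of the fingers, on their centre line; the grasp point (between the pads) lies 19 mm behind it (tcp_to_grasp is the distance from the TCP to the grasp point, in mm); x points along the fingers, y is the direction in which the jaws open and shut, and the axes are right-handed (so a half turn about x gives the same grasp; the last joint's range is limited). The gripper opens to 91 mm and grips with 3 to 60 N. Pads are 32 mm wide; open, the fingers measure 118 mm over their backs; the gripper's body (76 mm by 178 mm) begins 60 mm behind the grasp point.
Start: joints at [-1.425, 0.494, 1.345, -0, 1.302, -0.096], TCP at [149.658, -606.819, 187.815] pointing down, gripper open.
Joint ranges: [-2.91, 2.91], [-0.82, 2.16], [0.22, 2.67], [-1.22, 4.37], [0.12, 2.79], [-3.08, 3.08]. Speed limits (rad/s): [1.89, 1.89, 2.57, 3.01, 3.01, 3.01].

### API

Orientations are given as a rotation vector (axis times angle).
In Python, from cell import get_state, get_image, finish_job, tcp_to_grasp gives the robot as it stands. The module is installed in compiled form; this text tells all that it offers.
- The arm moves only by the tool servo_tool, never from a script. Its argument "series" is a list of rows, each a list of 3 entries, a list of its own where there are three numbers: the turn, a rotation vector about the tool's x, y, z in rad, then the shift along the tool's x, y, z in m, then the finger opening in m, from 0 to 0.0912. In form: [[[wx, wy, wz], [dx, dy, dz], jaw], ...]. A call has 1 to 20 rows; each row is the pose to reach, as a shift and turn from the pose commanded when the call began, along the tool's axes at that moment; what a row does not reach only later rows make up. A row lasts 1/8 s, in which the tool goes at most 62.5 mm and 10.7 degrees, less where a joint would pass 70% of its speed; a pose out of reach is approached as far as the arm can. A call with a gripper value outside its range is refused whole. The fingers move at their own pace and stop on an object; the grip force is fixed at half the most. Time passes only in rows, so rows that repeat a pose let the fingers close. It gives the time, the measured TCP pose, the force and the opening at its end, in the units of the state.
- get_state(): the state, without advancing time (a new reading comes with each control period).
- get_image(name): name is "scene" or "side" or "wrist"; returns a dict with "color" (384x512x3 uint8, blue, green, red), "K" (3x3 intrinsics, pixels), "k1" (the pictures are not rectified: a ray, as slopes to the right and down, at radius r is drawn at 1 + k1 r^2 times it, then the intrinsics apply), "rvec" (rotation vector, rad) and "tvec" (3), from world to camera coordinates, as OpenCV has them. Camera axes: x right, y down, z forward; pixel columns grow to the right and rows downward; lengths in mm; the calibration is good to about 2 mm. A picture is of the moment at which its call begins. There is no depth.
- finish_job(): hands the job in, once; it reports no verdict.
The state is a dict: "clock": time; "joints": joint angles; "joint_vel": joint speeds; "joint_torque": joint torques, N m; "position": TCP position; "tool_rot": TCP orientation; "force": force on the tool from outside, world axes, zero at the start; "ft_torque": the same for the moment, N m; "gripper_width": finger opening in mm.
Only numpy, scipy, OpenCV 4.12 (cv2) and the standard library are available. Lean on these libraries where they do the work, as an engineer would, in place of code of your own. Each camera call takes 0.05 s, during which the arm holds its last target.

## Working session

There is one attempt and no reset: what is moved stays moved. The work goes in short steps, Python scripts to look and compute and a tool call to move; the robot and the scene stay as the last step left them, time stands still between calls to the robot, and variables do not carry over. Pictures are saved under pics/ and viewed, and the job is handed in when it is done.

Besides the shell and the picture viewer there is one more tool, called as a command line: name --argument value ..., lists and objects as JSON in quotes. servo_tool: Moves the arm, as the interface text tells. Its arguments: {"type":"object","properties":{"series":{"type":"array"}},"required":["series"]}

```bash
mkdir -p pics; ls; python3 - <<'E'
from cell import *
import cv2
print(get_state(), tcp_to_grasp)
for n in ["scene","side","wrist"]:
    im=get_image(n); cv2.imwrite(f"pics/{n}0.png",im["color"]); print(n,im["K"],im["k1"],im["rvec"],im["tvec"])
E
```

```text
pics
{'clock': 0.0, 'joints': array([-1.42450704e+00,  4.94207344e-01,  1.34617745e+00, -1.97541984e-05,
        1.30249032e+00, -9.54823192e-02]), 'joint_vel': array([-0.00109477,  0.00029458,  0.00026773,  0.00013137, -0.00053351,
       -0.0013713 ]), 'joint_torque': array([ 6.58773977e-03, -8.78814483e+01, -3.81850255e+01,  7.10782735e-02,
        5.34132379e-02, -1.06888617e-04]), 'position': array([ 149.58196206, -606.38424607,  187.20757493]), 'tool_rot': array([ 2.09349761,  0.2556777 , -2.09360646]), 'force': array([ 0.9931309 ,  0.21134251, -0.92339239]), 'ft_torque': array([-0.031781  , -0.03307453,  0.04995776]), 'gripper_width': 90.61466663335663} 18.8
scene [[407.08313949   0.         259.87209602]
 [  0.         407.08313949 190.96677124]
 [  0.           0.           1.        ]] -0.10879322180546666 [ 2.2409475   1.51279981 -0.38713062] [-139.36734606 -358.43939293 1251.3487369 ]
side [[383.57330542   0.         261.15751991]
 [  0.         383.57330542 190.39095047]
 [  0.           0.           1.        ]] -0.11851930218559359 [ 2.14227934 -0.15971565  0.1079452 ] [-508.07225292  105.64755141  795.87835045]
wrist [[312.30950791   0.         259.10523986]
 [  0.         312.30950791 190.51074554]
 [  0.           0.           1.        ]] -0.0709179158655114 [-2.31309899  1.81327655  0.22696502] [-625.25228339  -26.85067091  389.90096935]
```

View pics/scene0.png

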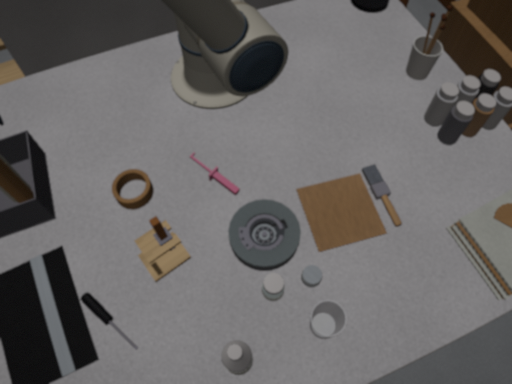

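View pics/side0.png

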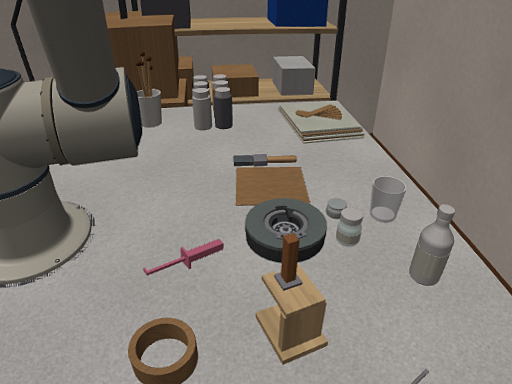

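View pics/wrist0.png

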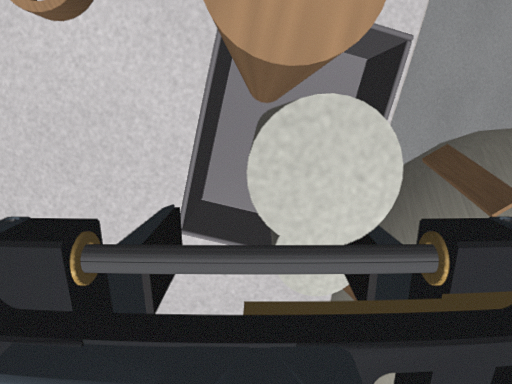

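```bash
cat > h.py <<'E'
import numpy as np, cv2
from scipy.spatial.transform import Rotation as R
from cell import *
def cam(im):
    Rm=R.from_rotvec(np.ravel(im["rvec"])).as_matrix(); return im["K"],im["k1"],Rm,np.ravel(im["tvec"])
def ray(im,uv):
    K,k1,Rm,t=cam(im)
    xd=(uv[0]-K[0,2])/K[0,0]; yd=(uv[1]-K[1,2])/K[1,1]
    p=cv2.undistortPoints(np.array([[[xd,yd]]],float),np.eye(3),np.array([k1,0,0,0,0.]),).ravel()
    d=Rm.T@np.array([p[0],p[1],1]); return -Rm.T@t, d/np.linalg.norm(d)
def plane(im,uv,z):
    o,d=ray(im,uv); return o+d*(z-o[2])/d[2]
def tri(a,ua,b,ub):
    o1,d1=ray(a,ua);o2,d2=ray(b,ub)
    s=np.linalg.lstsq(np.c_[d1,-d2],o2-o1,rcond=None)[0]
    p,q=o1+s[0]*d1,o2+s[1]*d2
    return (p+q)/2,np.linalg.norm(p-q)
def proj(im,P):
    K,k1,Rm,t=cam(im)
    return cv2.projectPoints(np.atleast_2d(np.array(P,float)),np.ravel(im["rvec"]),np.ravel(im["tvec"]),K,np.array([k1,0,0,0,0.]))[0].reshape(-1,2)
def crop(im,x0,y0,x1,y1,s,name):
    c=cv2.resize(im["color"][y0:y1,x0:x1],None,fx=s,fy=s,interpolation=cv2.INTER_CUBIC); cv2.imwrite("pics/"+name,c)
def tool():
    s=get_state(); return s["position"],R.from_rotvec(s["tool_rot"]).as_matrix(),s
E
python3 - <<'E'
from h import *
sc=get_image("scene"); sd=get_image("side")
print("pick handle", tri(sc,(156,220),sd,(291,237)))
for n,uv,z in [("turn c",(265,234),40),("card",(341,211),3),("pink",(215,175),8)]: print(n,plane(sc,uv,z))
print("turn side",plane(sd,(287,222),40))
crop(sc,110,190,230,290,6,"c1.png"); crop(sc,220,180,400,290,4,"c2.png")
crop(sd,240,190,340,360,4,"c3.png"); crop(sd,230,190,340,260,7,"c4.png")
p,M,s=tool(); print(M)
E
```

```text
pick handle (array([ 508.58272401, -279.86713551,  185.06772606]), np.float64(2.09603820911603))
turn c [562.19479924 -62.98491666  40.        ]
card [562.50627127 144.9733118    3.        ]
pink [ 346.09640621 -116.40917184    8.        ]
turn side [558.36826934 -63.66678966  40.        ]
[[-9.37892978e-05  2.39481778e-01 -9.70900854e-01]
 [ 5.73346893e-04 -9.70900686e-01 -2.39481792e-01]
 [-9.99999831e-01 -5.79123817e-04 -4.62460399e-05]]
```

```bash
echo
```

```text
(no output)
```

View pics/c1.png

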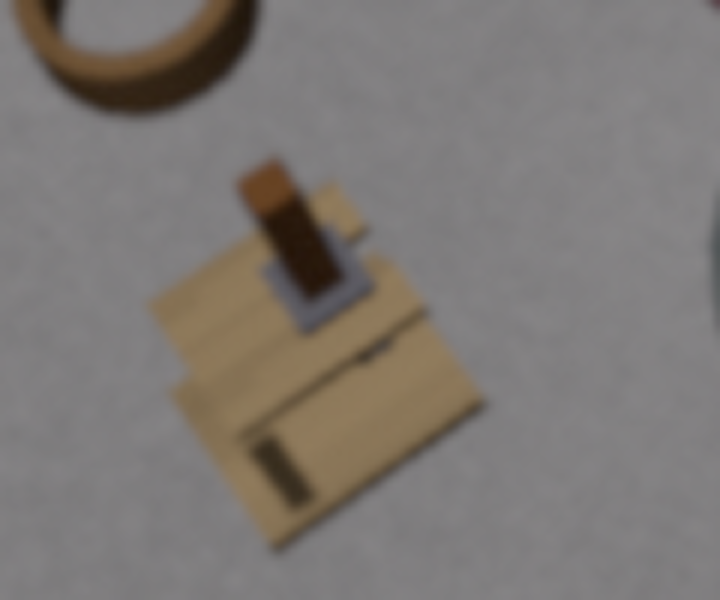

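View pics/c2.png

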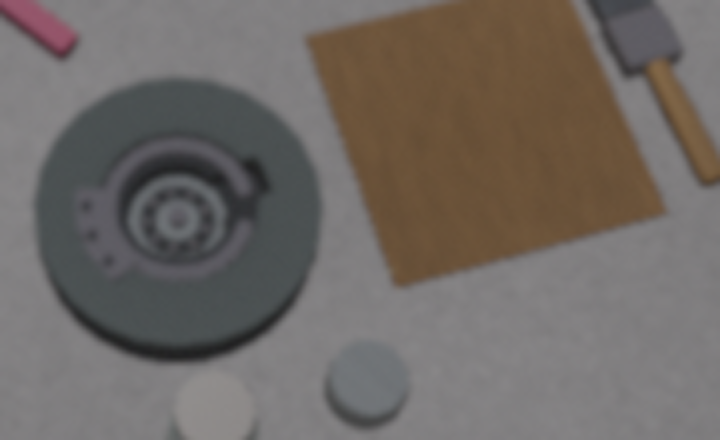

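View pics/c3.png

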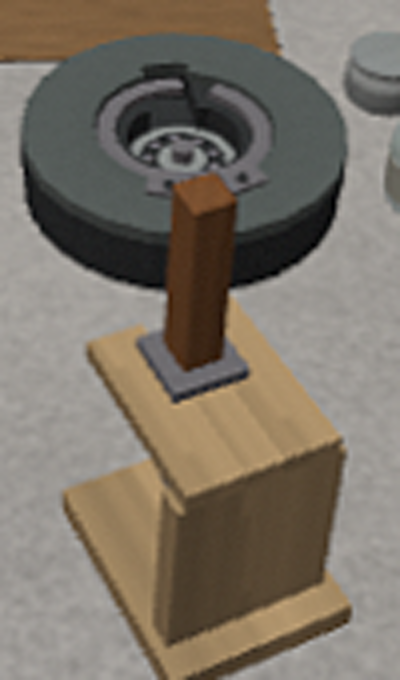

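View pics/c4.png

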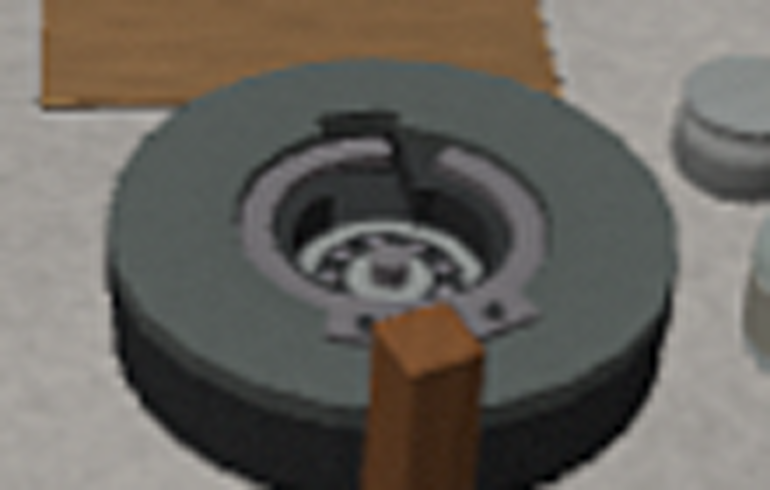

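```bash
python3 - <<'E'
from h import *
def rect(im,cx,cy,z,half,S,name):
    # orthorectified: x right, y up
    n=int(2*half*S); g=np.array([[cx-half+i/S, cy+half-j/S, z] for j in range(n) for i in range(n)])
    uv=proj(im,g).astype(np.float32).reshape(n,n,2)
    o=cv2.remap(im["color"],uv[...,0],uv[...,1],cv2.INTER_CUBIC)
    for k in range(0,int(2*half),20):
        cv2.putText(o,str(int(cx-half+k)),(int(k*S),10),0,.35,(0,255,255)); cv2.putText(o,str(int(cy+half-k)),(0,int(k*S)+4),0,.35,(0,255,255))
    cv2.imwrite("pics/"+name,o)
sc=get_image("scene"); sd=get_image("side")
rect(sc,520,-280,100,90,3.3,"r1.png"); rect(sd,520,-280,100,90,3.3,"r2.png")
rect(sc,560,-63,40,90,3.3,"r3.png"); rect(sd,560,-63,40,90,3.3,"r4.png")
import numpy as np
a=[cv2.imread(f"pics/r{i}.png") for i in (1,2,3,4)]
cv2.imwrite("pics/r12.png",np.hstack(a[:2])[:,:800*2]); 
for i in (0,2): cv2.imwrite(f"pics/rr{i}.png",cv2.resize(np.hstack(a[i:i+2]),(800,400)))
E
```

```text
(no output)
```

View pics/rr0.png

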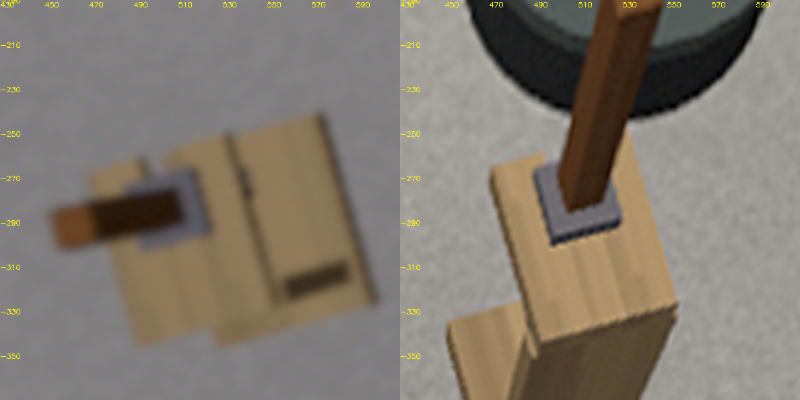

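View pics/rr2.png

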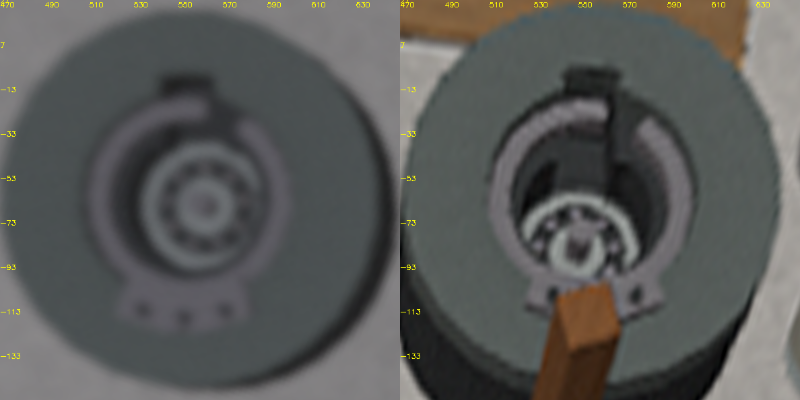

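Candidates for the pick are the brown handle upright in the rack (scene 156,220; side 291,237) and the pink pick lying on the table (scene 215,175; side 185,258). The one in the rack matches the description, and the crops show a square wooden handle with a steel collar on the board. I'll move above it, high up.

servo_tool --series '[[[0,0,0],[-0.06,0,0],0.0912],[[0,0,0],[-0.1,-0.026,-0.048],0.0912],[[0,0,0],[-0.1,-0.052,-0.096],0.0912],[[0,0,0],[-0.1,-0.08,-0.148],0.0912],[[0,0,0],[-0.1,-0.107,-0.198],0.0912],[[0,0,0],[-0.1,-0.134,-0.248],0.0912],[[0,0,0],[-0.1,-0.16,-0.296],0.0912],[[0,0,0],[-0.1,-0.188,-0.348],0.0912],[[0,0,0],[-0.1,-0.21,-0.388],0.0912],[[0,0,0],[-0.1,-0.231,-0.427],0.0912],[[0,0,0],[-0.1,-0.231,-0.427],0.0912]]'

```text
clock: 1.72
position: [510.7, -278.2, 287.6]
tool_rot: [2.092, 0.258, -2.091]
force: [-0.1, -0.6, 0.7]
gripper_width: 91.2
```

```bash
python3 - <<'E'
from h import *
p,M,s=tool(); print(p,s["clock"],s["joints"]); print(M)
w=get_image("wrist"); cv2.imwrite("pics/w1.png",w["color"])
o=cam(w); print("cam in tool",M.T@((-o[2].T@o[3])-p), M.T@o[2].T)
E
```

```text
[ 510.65011699 -278.21541626  287.62873438] 1.725 [-6.01855426e-01  3.51718479e-01  1.30505776e+00  4.95564150e-04
  1.48486914e+00  7.23819496e-01]
[[ 2.36088688e-04  2.42632874e-01 -9.70118154e-01]
 [ 4.36824741e-04 -9.70118113e-01 -2.42632758e-01]
 [-9.99999877e-01 -3.66488762e-04 -3.35021955e-04]]
cam in tool [-196.49498687    0.94378368  -68.88709615] [[ 2.13465396e-04 -2.45003915e-01  9.69522066e-01]
 [ 9.99999593e-01 -7.97396070e-04 -4.21682479e-04]
 [ 8.76406943e-04  9.69521761e-01  2.45003645e-01]]
```

View pics/w1.png

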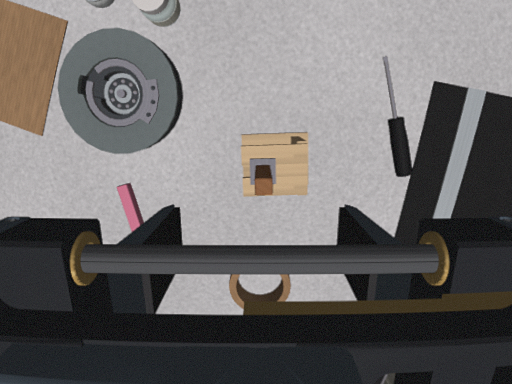

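```bash
cat >> h.py <<'E'
def rect(im,cx,cy,z,half,S=4.):
    n=int(2*half*S); X,Y=np.meshgrid(cx-half+np.arange(n)/S, cy+half-np.arange(n)/S)
    uv=proj(im,np.c_[X.ravel(),Y.ravel(),np.full(n*n,z)]).astype(np.float32).reshape(n,n,2)
    o=cv2.remap(im["color"],uv[...,0],uv[...,1],cv2.INTER_CUBIC)
    for k in range(0,int(2*half),20):
        cv2.putText(o,str(int(cx-half+k)),(int(k*S),10),0,.35,(0,255,255)); cv2.putText(o,str(int(cy+half-k)),(0,int(k*S)+4),0,.35,(0,255,255))
    return o
E
python3 - <<'E'
from h import *
w=get_image("wrist"); sc=get_image("scene")
a=rect(w,560,-63,40,50,4.); b=rect(sc,560,-63,40,50,4.)
cv2.imwrite("pics/t1.png",np.hstack([a,b]))
a=rect(w,510,-285,100,60,3.3); b=rect(sc,510,-285,100,60,3.3)
cv2.imwrite("pics/t2.png",np.hstack([a,b]))
# disc ellipse -> plane circle
for n,im in (("w",w),("s",sc)):
    g=cv2.cvtColor(im["color"],cv2.COLOR_BGR2HSV)
    uv0=proj(im,[560,-63,40])[0]
    # radial edge search on deck plane
    r=rect(im,560,-63,40,110,4.); gr=cv2.GaussianBlur(cv2.cvtColor(r,cv2.COLOR_BGR2GRAY),(0,0),3).astype(float)
    pts=[]
    for th in np.radians(np.arange(0,360,3)):
        rr=np.arange(72,100,.25); c,s=np.cos(th),np.sin(th)
        v=np.array([gr[int(round((110-q*s)*4)),int(round((110+q*c)*4))] for q in rr])
        k=np.argmax(np.gradient(v)) if n=='w' else np.argmax(np.abs(np.gradient(v)))
        pts.append([560+rr[k]*c,-63+rr[k]*s])
    pts=np.array(pts)
    for _ in range(6):
        A=np.c_[2*pts,np.ones(len(pts))]; x=np.linalg.lstsq(A,(pts**2).sum(1),rcond=None)[0]
        R0=np.sqrt(x[2]+x[0]**2+x[1]**2); e=np.hypot(*(pts-x[:2]).T)-R0; pts=pts[abs(e)<max(1,2*np.std(e))]
    print(n,x[:2],R0,len(pts),np.std(e))
E
```

```text
w [557.37488171 -65.63760653] 86.77200779428418 119 1.9036255192545242
s [558.96738266 -64.28787999] 86.9503513258995 118 2.0386454720155
```

View pics/t1.png

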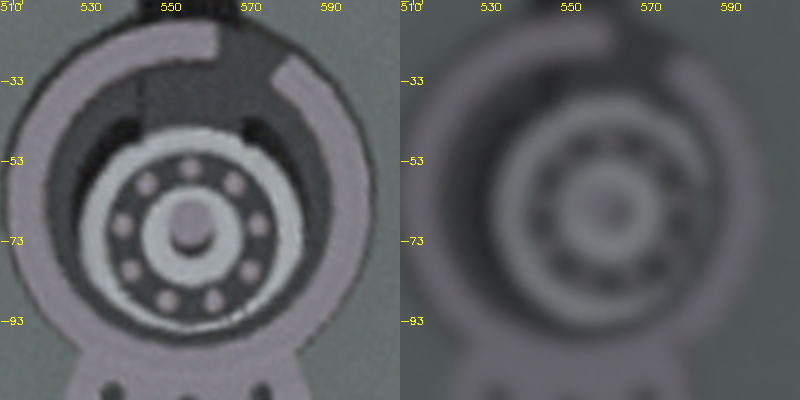

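View pics/t2.png

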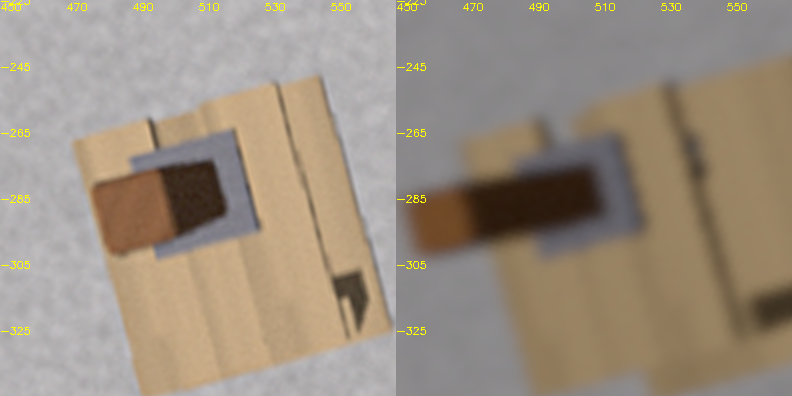

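The wrist view shows the pick collar at about (262,172), with the slot opening to the left (+y), and the turntable at (120,90). The pick axis is near (510,-283), at yaw 105.3°. Its measured height (185) matches the 185 expected. I'll descend and grip.

servo_tool --series '[[[-0.02,0,0],[0.05,0.0045,0.0017],0.0912],[[-0.02,0,0],[0.1,0.0045,0.0017],0.0912],[[-0.02,0,0],[0.14,0.0045,0.0017],0.0912],[[-0.02,0,0],[0.1615,0.0045,0.0017],0.0912],[[-0.02,0,0],[0.1615,0.0045,0.0017],0.0912],[[-0.02,0,0],[0.1615,0.0045,0.0017],0.0],[[-0.02,0,0],[0.1615,0.0045,0.0017],0.0],[[-0.02,0,0],[0.1615,0.0045,0.0017],0.0],[[-0.02,0,0],[0.1615,0.0045,0.0017],0.0],[[-0.02,0,0],[0.1615,0.0045,0.0017],0.0]]'

```text
clock: 3.12
position: [508.4, -285.1, 126.4]
tool_rot: [2.082, 0.274, -2.082]
force: [-0.2, -0.2, 0.9]
gripper_width: 44.1
```

```bash
python3 - <<'E'
from h import *
p,M,s=tool(); print(p,s["clock"],s["gripper_width"],s["force"]); print(M)
w=get_image("wrist"); cv2.imwrite("pics/w2.png",w["color"]); sd=get_image("side"); crop(sd,210,180,370,340,4.,"s2.png")
E
```

```text
[ 508.38084417 -285.05270882  126.42267227] 3.125 44.12559914370869 [-0.15428629 -0.19496873  0.91501487]
[[ 8.43846410e-05  2.58884744e-01 -9.65908216e-01]
 [-6.62256233e-05 -9.65908216e-01 -2.58884750e-01]
 [-9.99999994e-01  8.58137704e-05 -6.43630145e-05]]
```

View pics/w2.png

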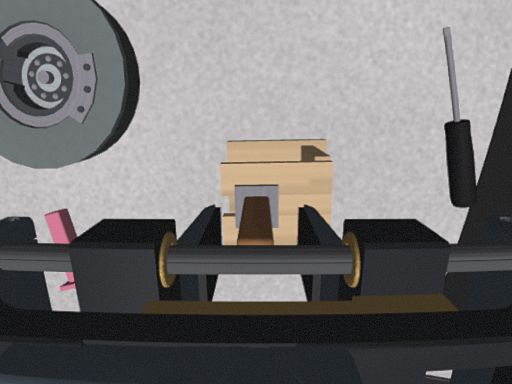

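View pics/s2.png

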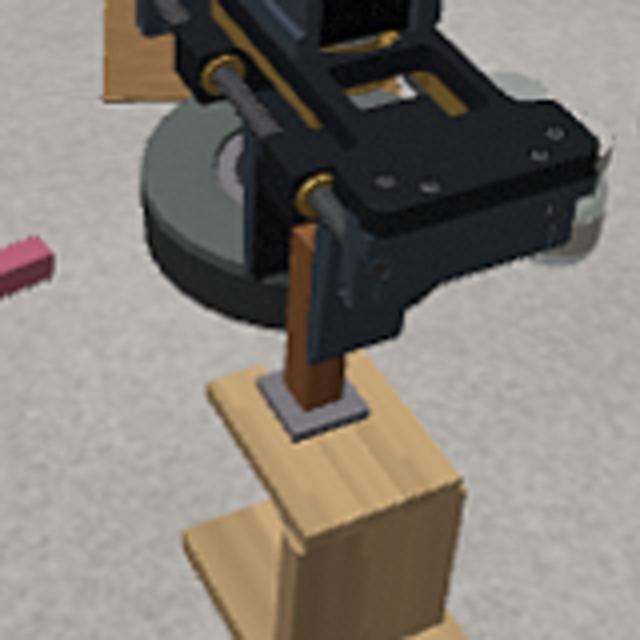

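```bash
python3 - <<'E'
from h import *
p,M,s=tool()
sd=get_image("side"); w=get_image("wrist")
for n,im in (("sd",sd),("w",w)):
  for P in ([510.1,-283,105],[508.4,-285,105],[510.1,-283,126],p): print(n,np.round(P,1),proj(im,P))
print("side collar bottom-center", plane(sd,(210+313/4,180+405/4),105), plane(w,(257,206),105))
a=rect(w,510,-285,105,50,4.); cv2.imwrite("pics/t3.png",a)
E
```

```text
sd [ 510.1 -283.   105. ] [[288.65724259 278.56887836]]
sd [ 508.4 -285.   105. ] [[287.83801596 279.64671479]]
sd [ 510.1 -283.   126. ] [[289.4687482  268.57091368]]
sd [ 508.4 -285.   126.4] [[288.64177414 269.4914952 ]]
w [ 510.1 -283.   105. ] [[255.8456825  205.97452778]]
w [ 508.4 -285.   105. ] [[257.8985965  208.80324596]]
w [ 510.1 -283.   126. ] [[255.51944508 215.24385987]]
w [ 508.4 -285.   126.4] [[257.82667858 218.54210267]]
side collar bottom-center [ 508.31588303 -288.31412532  105.        ] [ 510.29836919 -283.8174951   105.        ]
```

View pics/t3.png

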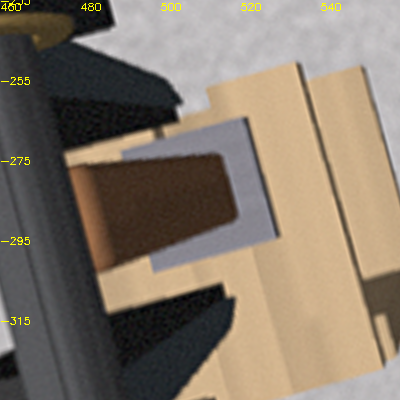

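servo_tool --series '[[[0,0,0],[0,-0.001,-0.002],0.0],[[0,0,0],[0,-0.001,-0.002],0.0],[[0,0,0],[0,-0.001,-0.002],0.0],[[0,0,0],[0,-0.001,-0.002],0.0],[[0,0,0],[0,-0.001,-0.002],0.0],[[0,0,0],[0,-0.001,-0.002],0.0]]'

```text
clock: 4.08
position: [510.0, -283.6, 126.3]
tool_rot: [2.082, 0.274, -2.082]
force: [-0.7, 0.2, -0.9]
gripper_width: 18.0
```

```bash
python3 - <<'E'
from h import *
p,M,s=tool(); print(p,s["clock"],s["gripper_width"],s["force"],s["ft_torque"]); print(M)
w=get_image("wrist"); a=rect(w,510,-285,105,50,4.); sd=get_image("side"); crop(sd,230,220,330,320,4.,"s2.png")
cv2.imwrite("pics/t4.png",np.hstack([a,cv2.imread("pics/s2.png")]))
E
```

```text
[ 510.00500878 -283.61865169  126.31660499] 4.075 18.004805523245963 [-0.66586573  0.20812157 -0.91538984] [-0.00174221  0.03773089 -0.00310891]
[[-8.03143408e-06  2.58777067e-01 -9.65937073e-01]
 [-7.90675810e-06 -9.65937073e-01 -2.58777067e-01]
 [-1.00000000e+00  5.55907982e-06  9.80394760e-06]]
```

View pics/t4.png

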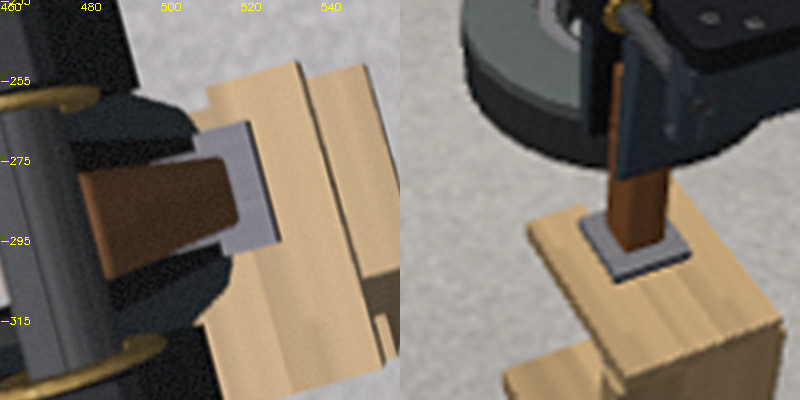

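servo_tool --series '[[[0,0,0],[-0.04,0,0],0.0],[[0,0,0],[-0.09,0,0],0.0],[[0,0,0],[-0.105,0,0],0.0],[[0,0,0],[-0.105,0,0],0.0],[[0.06,0,0],[-0.105,-0.045,-0.022],0.0],[[0.13,0,0],[-0.105,-0.095,-0.047],0.0],[[0.2,0,0],[-0.105,-0.145,-0.072],0.0],[[0.26,0,0],[-0.105,-0.19,-0.095],0.0],[[0.26,0,0],[-0.08,-0.2175,-0.108],0.0],[[0.26,0,0],[-0.05,-0.2175,-0.108],0.0],[[0.26,0,0],[-0.05,-0.2175,-0.108],0.0],[[0.26,0,0],[-0.05,-0.2175,-0.108],0.0]]'

```text
clock: 5.68
position: [558.0, -45.9, 176.4]
tool_rot: [2.22, 0.002, -2.221]
force: [0.7, -0.1, -0.6]
gripper_width: 17.8
```

```bash
python3 - <<'E'
from h import *
p,M,s=tool(); print(p,s["clock"],s["gripper_width"],s["force"],s["ft_torque"]); print(M)
w=get_image("wrist"); cv2.imwrite("pics/w5.png",w["color"]); sd=get_image("side"); crop(sd,210,110,370,270,3.75,"s5.png"); sc=get_image("scene");crop(sc,210,180,310,280,6.,"sc5.png")
E
```

```text
[558.0128695  -45.88612875 176.38602451] 5.675 17.75184098561118 [ 0.73242963 -0.12641926 -0.60190771] [0.02747893 0.02377563 0.04091539]
[[-5.60382412e-04  1.32121823e-03 -9.99998970e-01]
 [ 6.93122499e-05 -9.99999125e-01 -1.32125728e-03]
 [-9.99999841e-01 -7.00525879e-05  5.60290345e-04]]
```

View pics/w5.png

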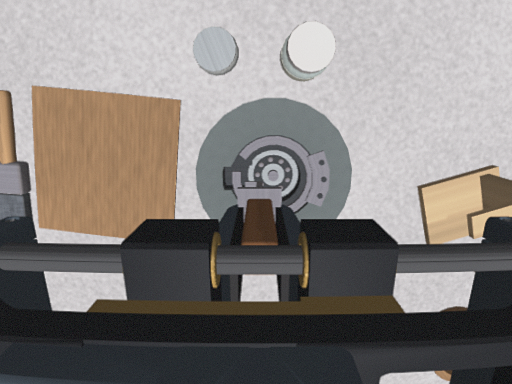

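View pics/s5.png

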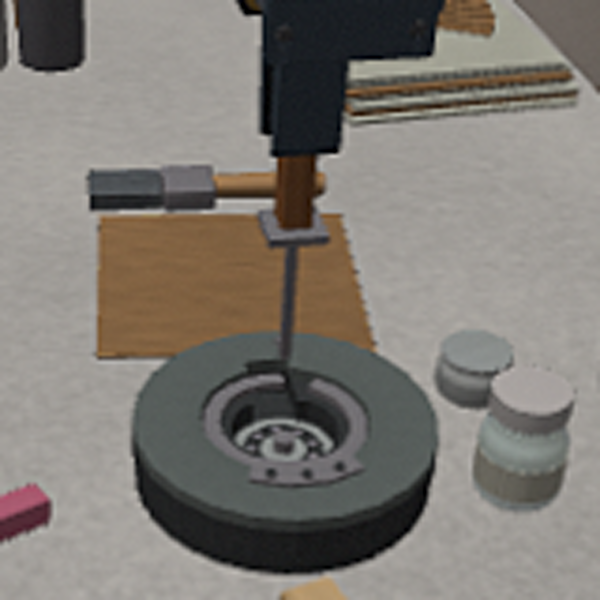

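View pics/sc5.png

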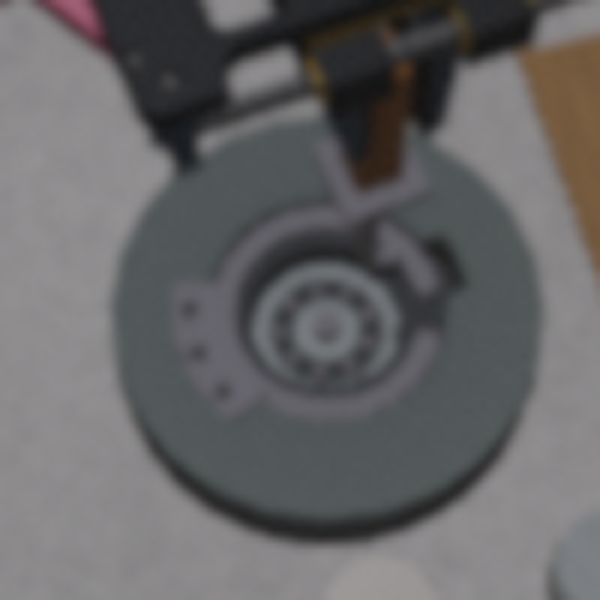

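```bash
python3 - <<'E'
from h import *
w=get_image("wrist")
a=rect(w,560,-63,40,60,6.6); cv2.imwrite("pics/t6.png",a[:600])
a=rect(w,560,145,3,110,3.); cv2.imwrite("pics/t7.png",a[:600])
E
```

```text
(no output)
```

View pics/t6.png

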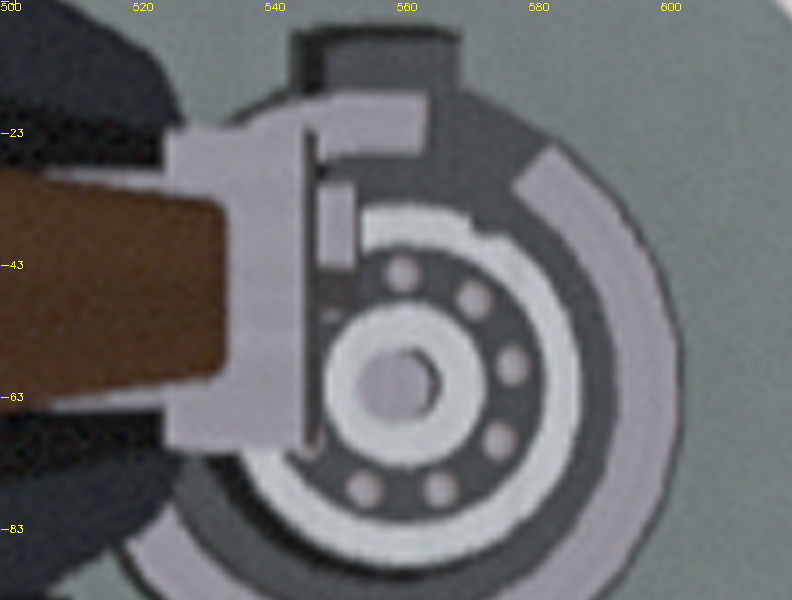

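View pics/t7.png

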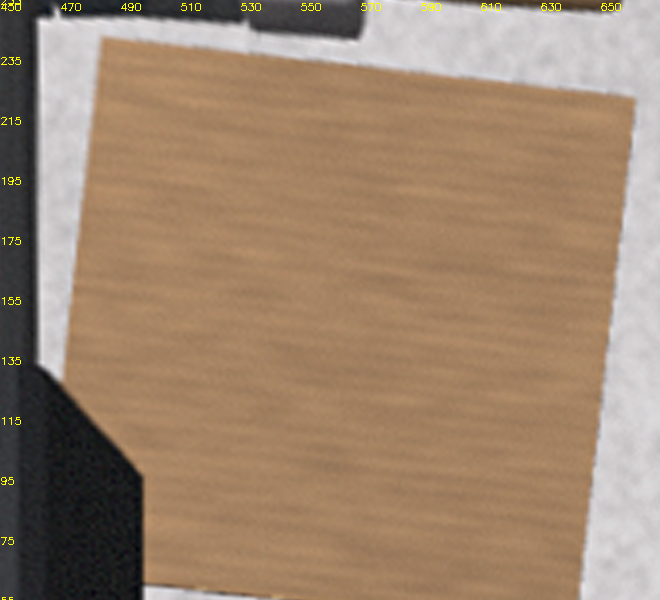

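servo_tool --series '[[[0,0,0],[0.01,0,0.0012],0.0],[[0,0,0],[0.022,0,0.0012],0.0],[[0,0,0],[0.034,0,0.0012],0.0],[[0,0,0],[0.044,0,0.0012],0.0],[[0,0,0],[0.05,0,0.0012],0.0],[[0,0,0],[0.05,0,0.0012],0.0],[[0,0,0],[0.05,0,0.0012],0.0]]'

```text
clock: 6.75
position: [557.1, -45.6, 126.6]
tool_rot: [2.221, 0.002, -2.22]
force: [0.3, -0.3, -0.4]
gripper_width: 18.0
```

```bash
python3 - <<'E'
from h import *
p,M,s=tool(); print(p,s["clock"],s["gripper_width"],s["force"],s["ft_torque"]); print(M)
w=get_image("wrist"); a=rect(w,560,-63,40,60,5); cv2.imwrite("pics/t8.png",a[:600]); sd=get_image("side"); crop(sd,240,140,340,240,6,"s8.png")
E
```

```text
[557.12163369 -45.59767096 126.60617985] 6.75 18.031652857896482 [ 0.2965432  -0.34778803 -0.4189372 ] [ 0.02407765 -0.01188801 -0.03870798]
[[ 5.47182119e-04  1.82746556e-03 -9.99998180e-01]
 [-1.01608303e-04 -9.99998325e-01 -1.82752142e-03]
 [-9.99999845e-01  1.02608105e-04 -5.46995517e-04]]
```

View pics/t8.png

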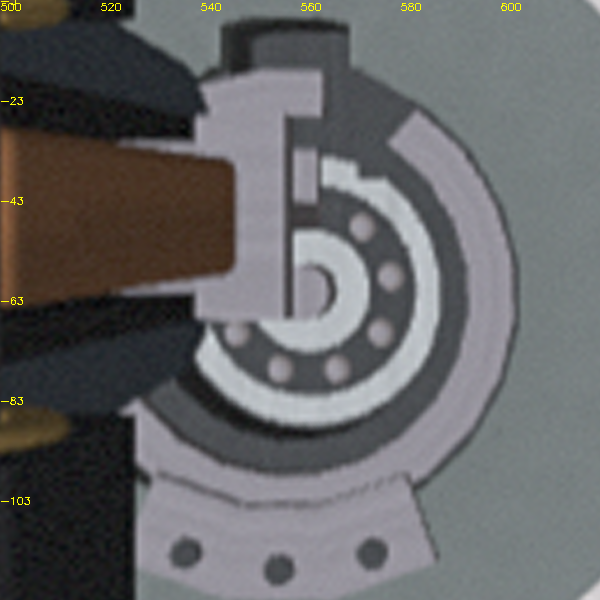

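View pics/s8.png

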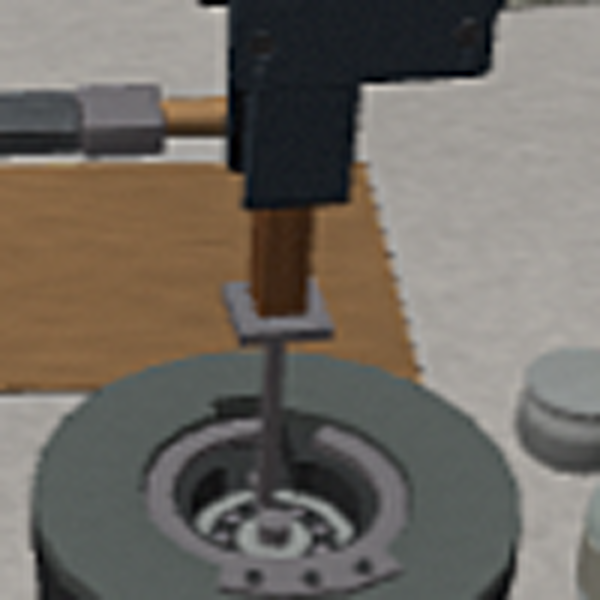

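servo_tool --series '[[[0,0,0],[0,-0.004,0],0.0],[[0,0,0],[0,-0.008,0],0.0],[[0,0,0],[0,-0.012,0],0.0],[[0,0,0],[0,-0.0145,0],0.0],[[0,0,0],[0,-0.0145,0],0.0],[[0,0,0],[-0.004,-0.0145,0],0.0],[[0,0,0],[-0.008,-0.0145,0],0.0],[[0,0,0],[-0.012,-0.0145,0],0.0],[[0,0,0],[-0.014,-0.0145,0],0.0],[[0,0,0],[-0.014,-0.0145,0],0.0]]'

```text
clock: 8.1
position: [556.9, -31.1, 140.5]
tool_rot: [2.221, 0.002, -2.22]
force: [0.0, -0.0, -0.9]
gripper_width: 17.9
```

```bash
python3 - <<'E'
from h import *
p,M,s=tool(); print(p,s["clock"],s["gripper_width"],s["force"],s["ft_torque"])
w=get_image("wrist"); a=rect(w,560,-63,40,60,5); cv2.imwrite("pics/t9.png",a[:600]); sd=get_image("side"); crop(sd,240,140,340,240,6,"s9.png")
E
```

```text
[556.91019493 -31.11275578 140.50362467] 8.1 17.86982076820178 [ 0.0337667  -0.02710771 -0.89778186] [-0.04611733  0.03270036  0.02575606]
```

View pics/t9.png

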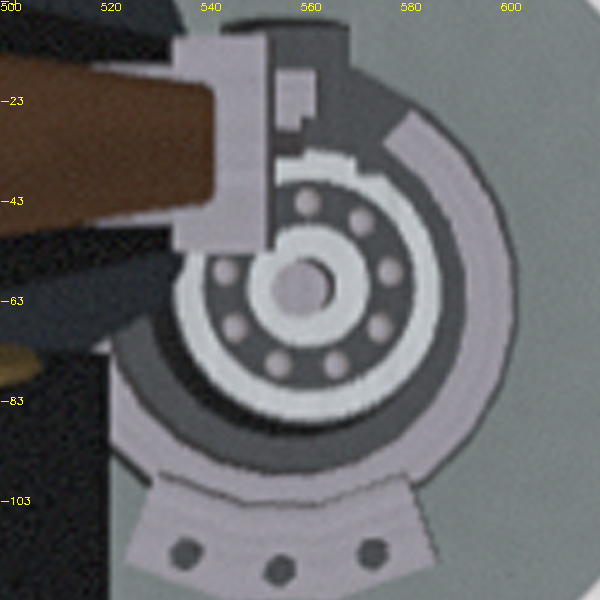

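View pics/s9.png

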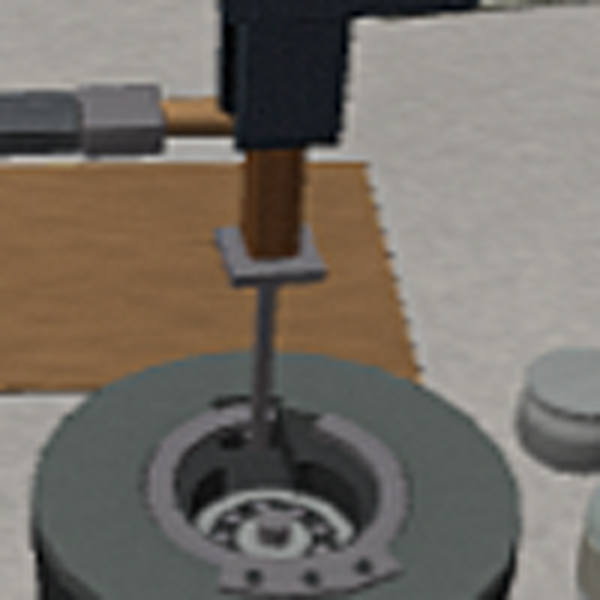

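servo_tool --series '[[[0,0,0],[-0.004,0,0],0.0],[[0,0,0],[-0.008,0,0],0.0],[[0,0,0],[-0.011,0,0],0.0],[[0,0,0],[-0.011,0,0],0.0],[[0,0,0],[-0.011,0,0],0.0]]'

```text
clock: 8.82
position: [556.8, -31.0, 151.3]
tool_rot: [2.221, 0.002, -2.221]
force: [-0.2, 0.1, -1.6]
gripper_width: 17.7
```

```bash
python3 - <<'E'
from h import *
p,M,s=tool(); print(p,s["clock"],s["gripper_width"],s["force"],s["ft_torque"])
w=get_image("wrist"); a=rect(w,560,-63,40,60,5); cv2.imwrite("pics/t10.png",a[:600]); sd=get_image("side"); crop(sd,240,140,340,240,6,"s10.png")
E
```

```text
[556.77948012 -31.03699159 151.28379286] 8.825 17.682274477406096 [-0.18305549  0.09184531 -1.64091514] [ 0.03420285 -0.00305281 -0.0019365 ]
```

View pics/t10.png

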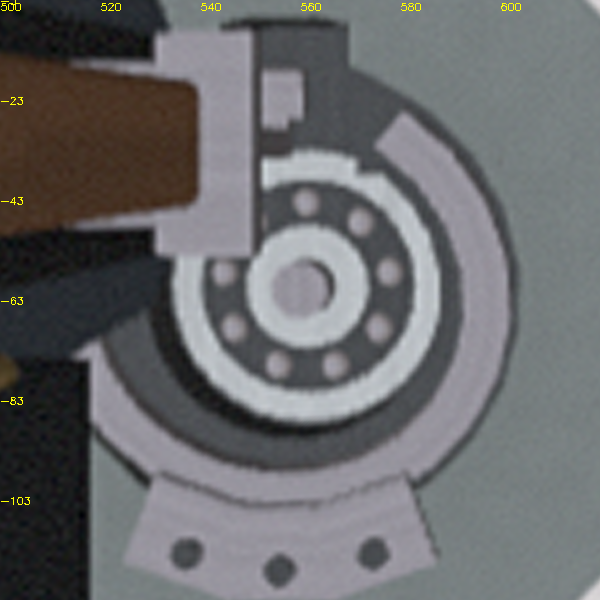

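View pics/s10.png

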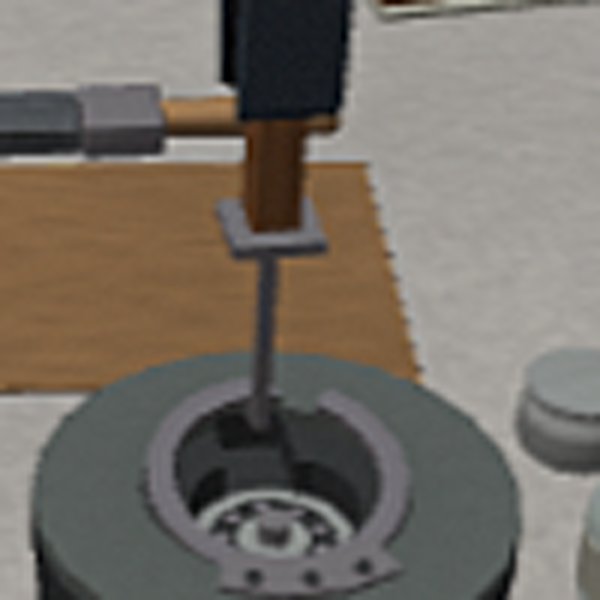

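servo_tool --series '[[[0,0,0],[0,-0.003,0],0.0],[[0,0,0],[-0.0005,-0.006,0],0.0],[[0,0,0],[-0.001,-0.009,0],0.0],[[0,0,0],[-0.002,-0.012,0],0.0],[[0,0,0],[-0.003,-0.015,0],0.0],[[0,0,0],[-0.004,-0.018,0],0.0],[[0,0,0],[-0.004,-0.018,0],0.0]]'

```text
clock: 9.8
position: [556.9, -12.8, 155.4]
tool_rot: [2.221, 0.002, -2.22]
force: [-0.2, -0.1, -0.9]
gripper_width: 17.7
```

```bash
python3 - <<'E'
from h import *
p,M,s=tool(); print(p,s["clock"],s["gripper_width"],s["force"],s["ft_torque"])
w=get_image("wrist"); a=rect(w,560,-63,40,60,5); cv2.imwrite("pics/t11.png",a[:600]); sd=get_image("side"); crop(sd,240,140,340,240,6,"s11.png")
E
```

```text
[556.85966473 -12.81381826 155.42832755] 9.8 17.69807696195423 [-0.19263046 -0.0573295  -0.89645538] [ 0.08502206  0.00182385 -0.04991134]
```

View pics/t11.png

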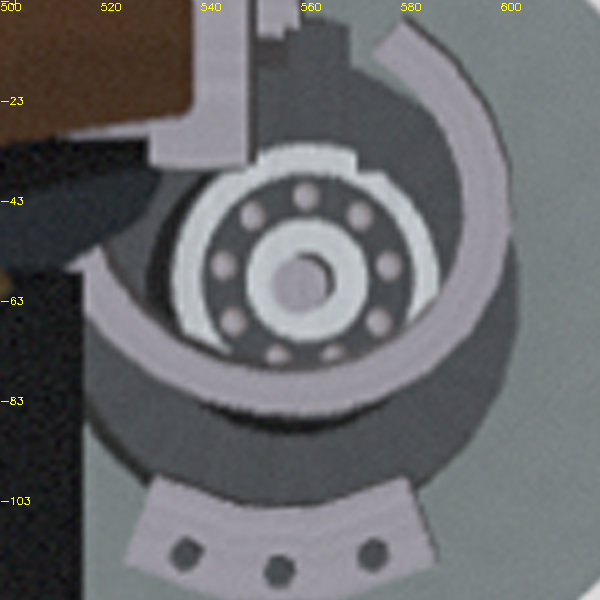

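View pics/s11.png

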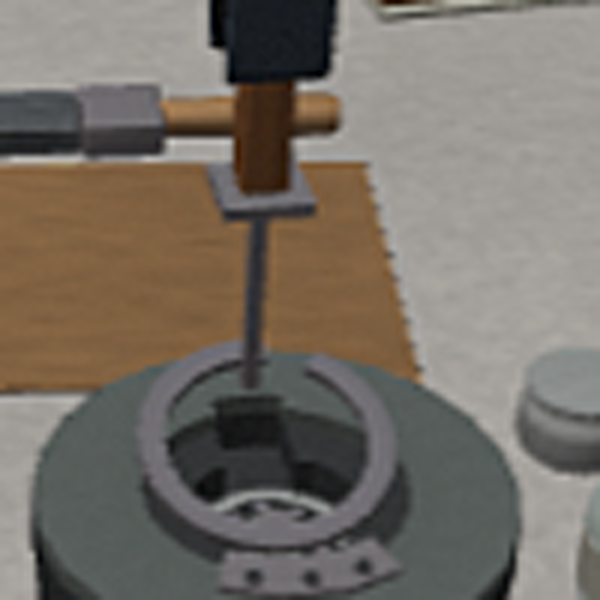

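servo_tool --series '[[[0,0,0],[-0.001,-0.004,0],0.0],[[0,0,0],[-0.002,-0.008,0],0.0],[[0,0,0],[-0.003,-0.012,0],0.0],[[0,0,0],[-0.003,-0.016,0],0.0],[[0,0,0],[-0.003,-0.02,0],0.0],[[0,0,0],[-0.003,-0.024,0],0.0],[[0,0,0],[-0.003,-0.028,0],0.0],[[0,0,0],[-0.003,-0.032,0],0.0],[[0,0,0],[-0.003,-0.036,0],0.0],[[0,0,0],[-0.003,-0.04,0],0.0],[[0,0,0],[-0.003,-0.044,0],0.0],[[0,0,0],[-0.003,-0.048,0],0.0],[[0,0,0],[-0.003,-0.052,0],0.0],[[0,0,0],[-0.003,-0.056,0],0.0],[[0,0,0],[-0.003,-0.06,0],0.0],[[0,0,0],[-0.003,-0.06,0],0.0]]'

```text
clock: 11.9
position: [556.7, 47.3, 158.3]
tool_rot: [2.221, 0.002, -2.22]
force: [-0.8, -0.3, -1.2]
gripper_width: 17.5
```

```bash
python3 - <<'E'
from h import *
p,M,s=tool(); print(p,s["clock"],s["gripper_width"],s["force"],s["ft_torque"])
w=get_image("wrist"); cv2.imwrite("pics/w12.png",w["color"]); sd=get_image("side"); crop(sd,220,120,340,240,5,"s12.png")
E
```

```text
[556.70350775  47.28373935 158.32964657] 11.9 17.507476091580084 [-0.75585018 -0.27067314 -1.24016502] [ 9.50869454e-02  3.39163601e-05 -6.75096581e-03]
```

View pics/w12.png

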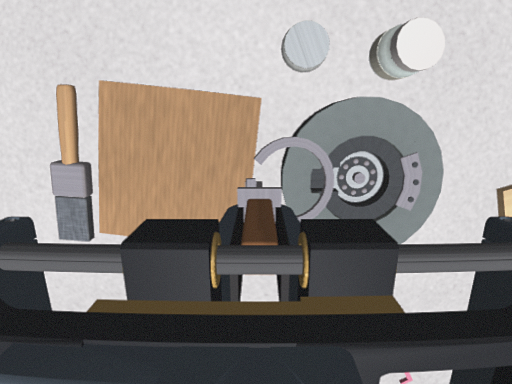

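View pics/s12.png

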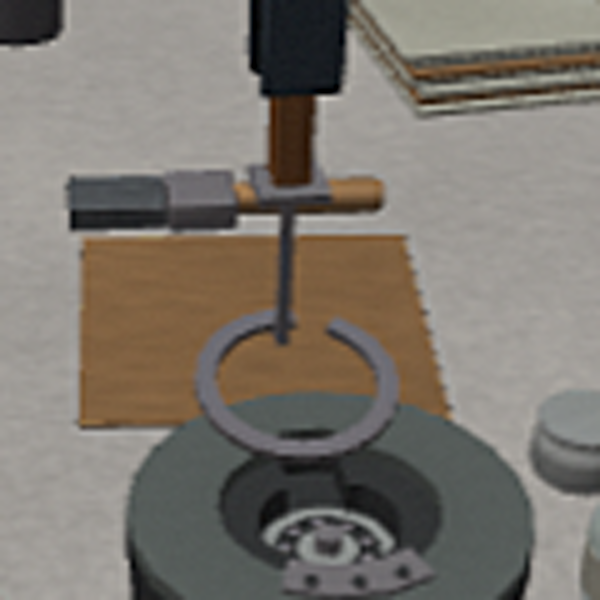

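servo_tool --series '[[[0,0,0],[0.002,-0.005,0],0.0],[[0,0,0],[0.006,-0.01,0],0.0],[[0,0,0],[0.01,-0.015,0],0.0],[[0,0,0],[0.014,-0.02,0],0.0],[[0,0,0],[0.018,-0.025,0],0.0],[[0,0,0],[0.022,-0.03,0],0.0],[[0,0,0],[0.026,-0.034,0],0.0],[[0,0,0],[0.028,-0.038,0],0.0],[[0,0,0],[0.03,-0.042,0],0.0],[[0,0,0],[0.03,-0.042,0],0.0]]'

```text
clock: 13.25
position: [556.5, 89.2, 128.2]
tool_rot: [2.22, 0.002, -2.221]
force: [-0.1, 0.4, -1.1]
gripper_width: 17.8
```

```bash
python3 - <<'E'
from h import *
p,M,s=tool(); print(p,s["clock"],s["gripper_width"],s["force"],s["ft_torque"])
w=get_image("wrist"); cv2.imwrite("pics/w13.png",w["color"]); sd=get_image("side"); crop(sd,220,120,340,240,5,"s13.png")
E
```

```text
[556.54938932  89.22066418 128.23351459] 13.25 17.776335945929137 [-0.12690779  0.42488592 -1.11288644] [ 0.07198688 -0.00095951 -0.04980452]
```

View pics/w13.png

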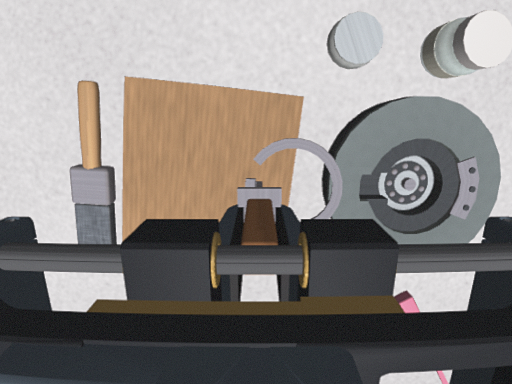

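View pics/s13.png

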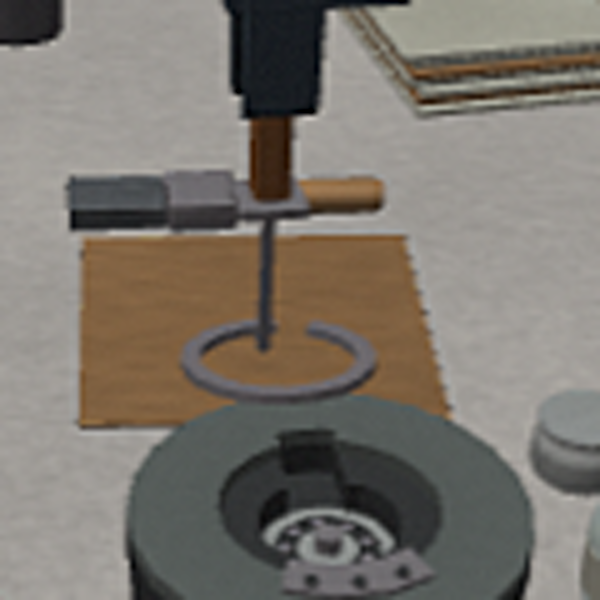

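servo_tool --series '[[[0,0,0],[0.002,-0.003,0],0.0],[[0,0,0],[0.004,-0.006,0],0.0],[[0,0,0],[0.005,-0.009,0],0.0],[[0,0,0],[0.006,-0.012,0],0.0],[[0,0,0],[0.006,-0.015,0],0.0],[[0,0,0],[0.006,-0.018,0],0.0],[[0,0,0],[0.006,-0.021,0],0.0],[[0,0,0],[0.006,-0.024,0],0.0],[[0,0,0],[0.006,-0.024,0],0.0]]'

```text
clock: 14.48
position: [556.6, 113.2, 122.4]
tool_rot: [2.221, 0.002, -2.22]
force: [0.1, 0.0, -1.7]
gripper_width: 18.2
```

```bash
python3 - <<'E'
from h import *
p,M,s=tool(); print(p,s["clock"],s["gripper_width"],s["force"],s["ft_torque"])
w=get_image("wrist"); cv2.imwrite("pics/w14.png",w["color"]); sd=get_image("side"); crop(sd,220,120,340,240,5,"s14.png")
E
```

```text
[556.58196503 113.18702017 122.35013898] 14.475 18.18373691367679 [ 0.14936022  0.04309875 -1.72179214] [ 0.06034501 -0.04119464  0.00097148]
```

View pics/w14.png

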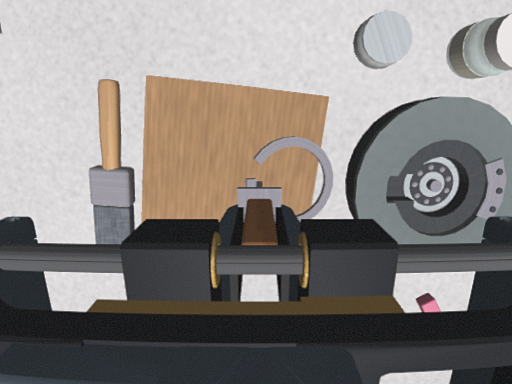

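View pics/s14.png

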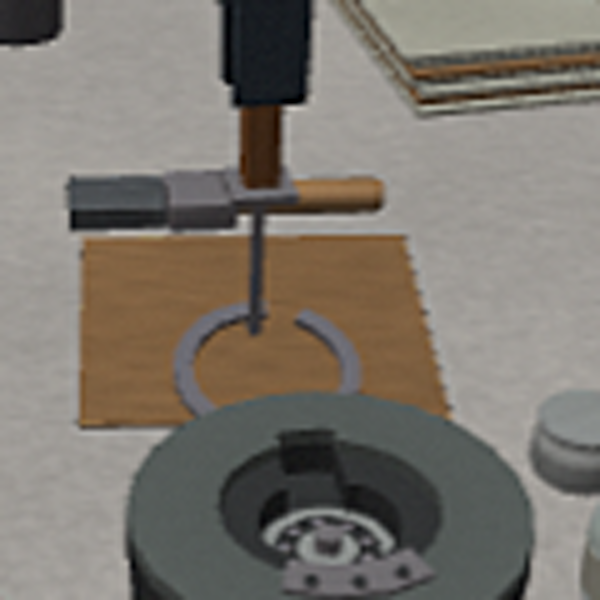

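servo_tool --series '[[[0,0,0],[0,-0.004,0],0.0],[[0,0,0],[0,-0.009,0],0.0],[[0,0,0],[0,-0.014,0],0.0],[[0,0,0],[0,-0.019,0],0.0],[[0,0,0],[0,-0.024,0],0.0],[[0,0,0],[0,-0.029,0],0.0],[[0,0,0],[0,-0.034,0],0.0],[[0,0,0],[0,-0.039,0],0.0],[[0,0,0],[0,-0.044,0],0.0],[[0,0,0],[0,-0.049,0],0.0],[[0,0,0],[0,-0.054,0],0.0],[[0,0,0],[0,-0.059,0],0.0],[[0,0,0],[0,-0.064,0],0.0],[[0,0,0],[0,-0.068,0],0.0],[[0,0,0],[0,-0.068,0],0.0]]'

```text
clock: 16.45
position: [556.4, 181.2, 122.3]
tool_rot: [2.22, 0.002, -2.22]
force: [0.8, 1.1, -1.1]
gripper_width: 18.2
```

```bash
python3 - <<'E'
from h import *
p,M,s=tool(); print(p,s["clock"],s["gripper_width"],s["force"],s["ft_torque"])
w=get_image("wrist"); cv2.imwrite("pics/w15.png",w["color"]); sd=get_image("side"); crop(sd,220,120,340,240,5,"s15.png")
E
```

```text
[556.43625718 181.24943558 122.3257805 ] 16.45 18.16615521372692 [ 0.82878861  1.12819249 -1.07841846] [0.12699369 0.04338154 0.00292074]
```

View pics/w15.png

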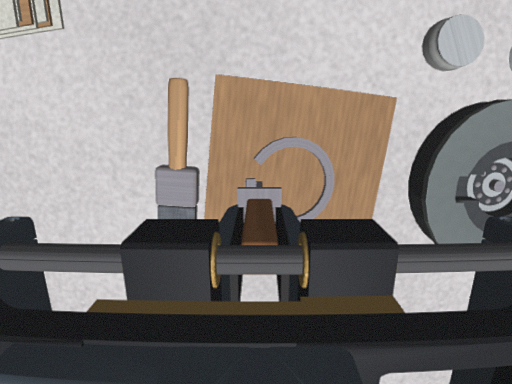

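View pics/s15.png

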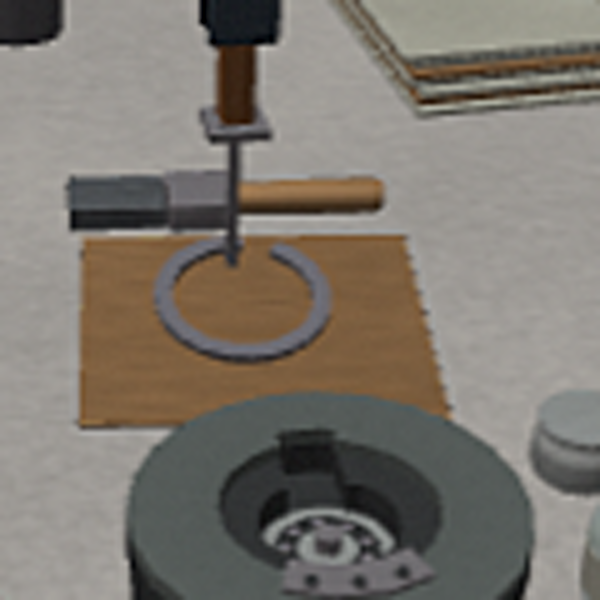

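servo_tool --series '[[[0,0,0],[0.004,0,0],0.0],[[0,0,0],[0.008,0,0],0.0],[[0,0,0],[0.0105,0,0],0.0],[[0,0,0],[0.0118,0,0],0.0],[[0,0,0],[0.0118,0,0],0.0],[[0,0,0],[0.0118,0.022,0],0.0],[[0,0,0],[0.0118,0.022,0],0.0],[[0,0,0],[0.0118,0.022,0],0.0]]'

```text
clock: 17.55
position: [556.6, 158.6, 110.7]
tool_rot: [2.221, 0.001, -2.221]
force: [0.5, 0.0, -0.4]
gripper_width: 17.7
```

```bash
python3 - <<'E'
from h import *
p,M,s=tool(); print(p,s["clock"],s["gripper_width"],s["force"],s["ft_torque"])
w=get_image("wrist"); a=rect(w,563,143,3,100,3); cv2.imwrite("pics/t16.png",a); sd=get_image("side"); crop(sd,220,120,340,240,5,"s16.png")
E
```

```text
[556.58471635 158.55980505 110.65929157] 17.55 17.71294388873858 [ 0.461057    0.02295155 -0.44728503] [0.00261391 0.013038   0.00130375]
```

View pics/t16.png

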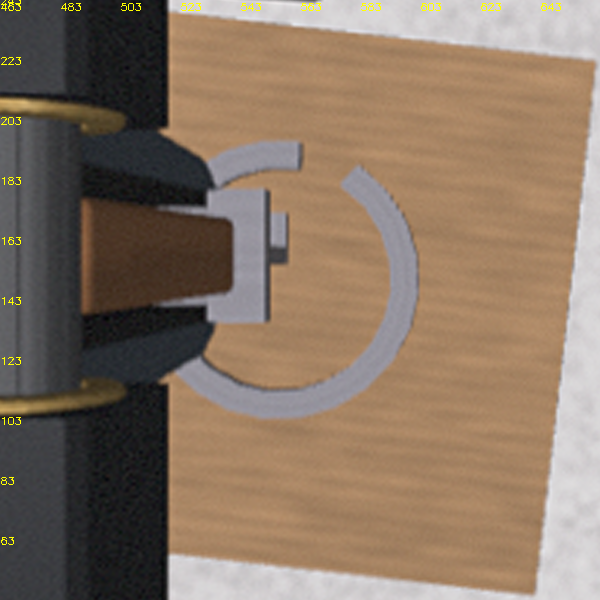

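View pics/s16.png

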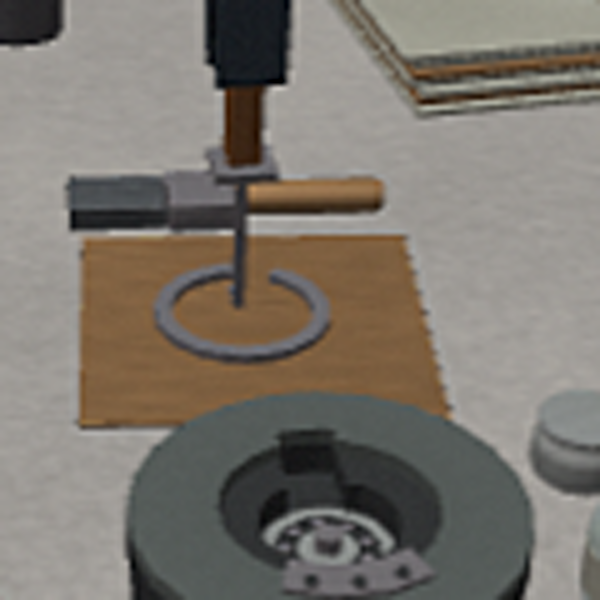

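The ring is flat near the card's middle (side crop 243,312) and the toe is clear of it. I'll lift straight up and carry the pick back over the rack.

servo_tool --series '[[[0,0,0],[-0.02,0,0],0.0],[[0,0,0],[-0.07,0,0],0.0],[[0,0,0],[-0.12,0,0],0.0],[[-0.03,0,0],[-0.125,0.04,0.004],0.0],[[-0.06,0,0],[-0.125,0.095,0.01],0.0],[[-0.1,0,0],[-0.125,0.15,0.016],0.0],[[-0.13,0,0],[-0.125,0.205,0.022],0.0],[[-0.16,0,0],[-0.125,0.26,0.028],0.0],[[-0.2,0,0],[-0.125,0.315,0.034],0.0],[[-0.23,0,0],[-0.125,0.37,0.04],0.0],[[-0.26,0,0],[-0.125,0.415,0.045],0.0],[[-0.26,0,0],[-0.125,0.442,0.0474],0.0],[[-0.26,0,0],[-0.125,0.442,0.0474],0.0],[[-0.26,0,0],[-0.125,0.442,0.0474],0.0],[[-0.26,0,0],[-0.125,0.442,0.0474],0.0]]'

```text
clock: 19.52
position: [510.0, -282.1, 235.6]
tool_rot: [2.081, 0.275, -2.081]
force: [0.4, -0.5, -1.1]
gripper_width: 17.7
```

```bash
python3 - <<'E'
from h import *
p,M,s=tool(); print(p,s["clock"],s["gripper_width"],s["force"],s["ft_torque"]);print(M)
w=get_image("wrist"); a=rect(w,510,-285,100,60,5); cv2.imwrite("pics/t17.png",a); sd=get_image("side"); crop(sd,200,140,360,300,3.75,"s17.png")
sc=get_image("scene"); cv2.imwrite("pics/sc17.png",rect(sc,563,143,3,100,3))
E
```

```text
[ 510.03488101 -282.11628159  235.58564278] 19.525 17.692038288546684 [ 0.40592067 -0.46365311 -1.13254293] [ 0.00472823 -0.09038208  0.02409121]
[[-6.95572622e-05  2.59915390e-01 -9.65631392e-01]
 [ 1.86645424e-04 -9.65631374e-01 -2.59915399e-01]
 [-9.99999980e-01 -1.98309684e-04  1.86546566e-05]]
```

View pics/t17.png

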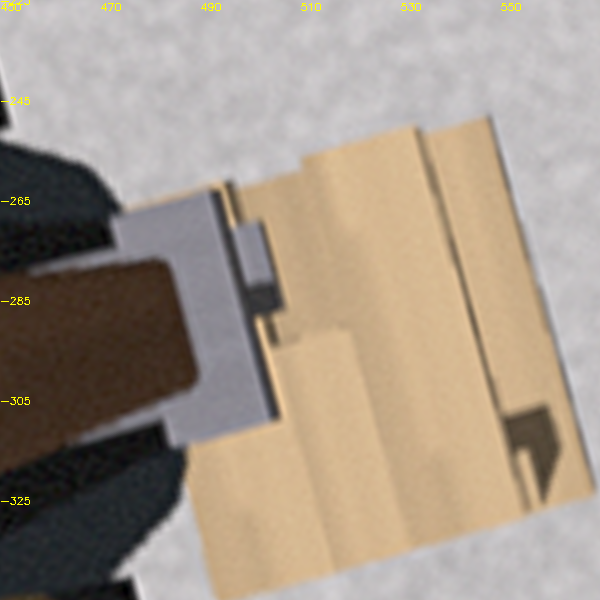

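View pics/s17.png

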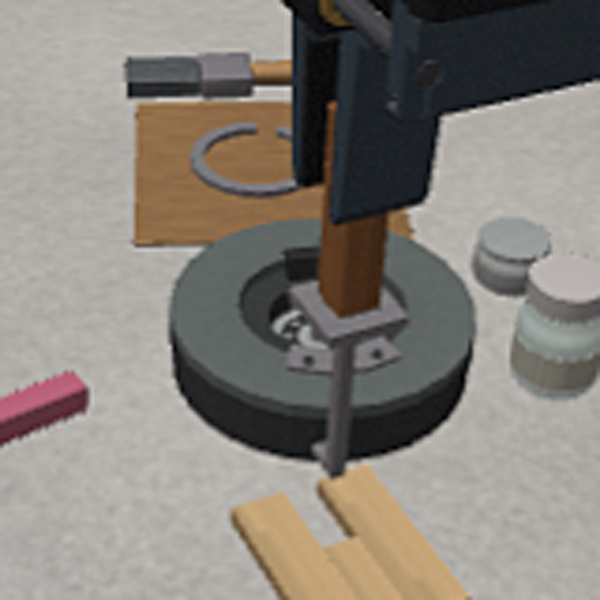

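View pics/sc17.png

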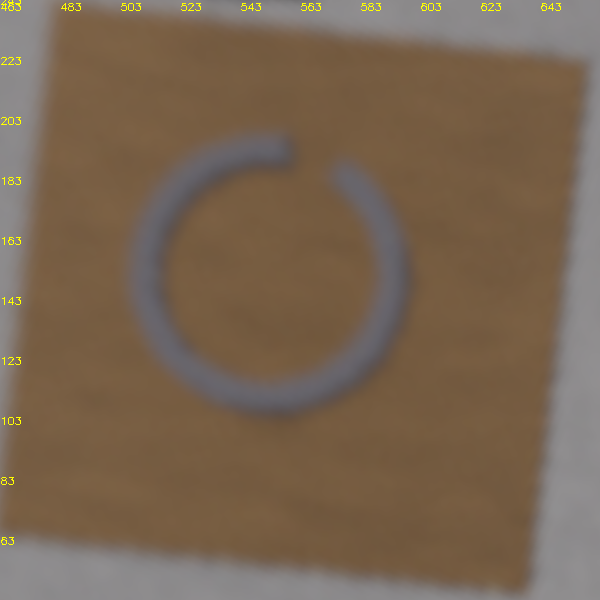

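The scene view shows the ring wholly on the sheet with wide margins, centred near (553,152). I'll lower the pick into the rack slot.

servo_tool --series '[[[0,0,0],[0.012,0.0015,0.0004],0.0],[[0,0,0],[0.03,0.0015,0.0004],0.0],[[0,0,0],[0.05,0.0015,0.0004],0.0],[[0,0,0],[0.07,0.0015,0.0004],0.0],[[0,0,0],[0.09,0.0015,0.0004],0.0],[[0,0,0],[0.1,0.0015,0.0004],0.0],[[0,0,0],[0.106,0.0015,0.0004],0.0],[[0,0,0],[0.1085,0.0015,0.0004],0.0],[[0,0,0],[0.1085,0.0015,0.0004],0.0]]'

```text
clock: 20.8
position: [510.1, -284.8, 127.3]
tool_rot: [2.082, 0.274, -2.081]
force: [-0.5, 0.8, -0.7]
gripper_width: 17.9
```

```bash
python3 - <<'E'
from h import *
p,M,s=tool(); print(p,s["clock"],s["gripper_width"],s["force"],s["ft_torque"])
w=get_image("wrist"); a=rect(w,510,-285,105,50,4.); sd=get_image("side"); crop(sd,230,220,330,320,4.,"s18.png")
cv2.imwrite("pics/t18.png",np.hstack([a,cv2.imread("pics/s18.png")]))
E
```

```text
[ 510.06622191 -284.79755622  127.31120405] 20.8 17.948720181017492 [-0.46237754  0.75964963 -0.70930152] [-0.02205686 -0.01403915 -0.0030755 ]
```

View pics/t18.png

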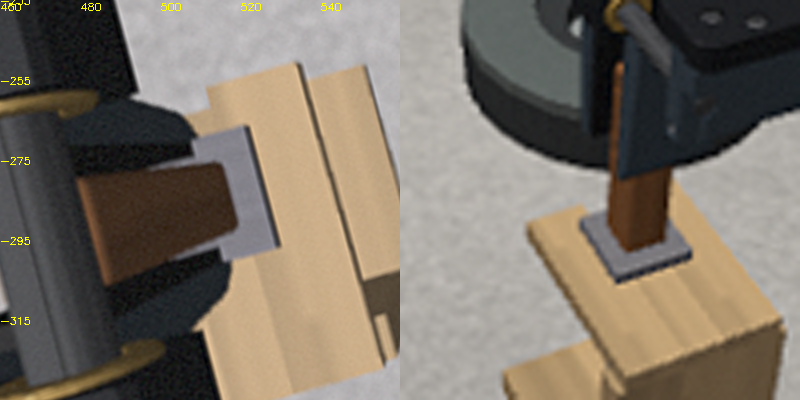

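servo_tool --series '[[[0,0,0],[0,-0.0012,0],0.0],[[0,0,0],[0.001,-0.0012,0],0.0],[[0,0,0],[0.001,-0.0012,0],0.0],[[0,0,0],[0.001,-0.0012,0],0.03],[[0,0,0],[0.001,-0.0012,0],0.06],[[0,0,0],[0.001,-0.0012,0],0.07],[[0,0,0],[0.001,-0.0012,0],0.07],[[0,0,0],[0.001,-0.0012,0],0.07],[[0,0,0],[0.001,-0.0012,0],0.07]]'

```text
clock: 22.02
position: [509.6, -283.5, 126.0]
tool_rot: [2.082, 0.274, -2.082]
force: [-0.3, 0.4, -1.2]
gripper_width: 69.6
```

servo_tool --series '[[[0,0,0],[-0.02,0,0],0.07],[[0,0,0],[-0.06,0,0],0.07],[[0,0,0],[-0.11,0,0],0.07],[[0,0,0],[-0.16,0,0],0.07],[[0,0,0],[-0.16,0,0],0.07],[[0,0,0],[-0.16,0,0],0.07]]'

```text
clock: 22.78
position: [509.3, -283.4, 285.5]
tool_rot: [2.082, 0.274, -2.082]
force: [0.4, -0.0, -1.0]
gripper_width: 70.0
```

```bash
python3 - <<'E'
from h import *
p,M,s=tool(); print(p,s["clock"],s["gripper_width"],s["force"],s["ft_torque"])
w=get_image("wrist"); a=rect(w,510,-285,100,60,3.3); sd=get_image("side"); cv2.imwrite("pics/s19.png",sd["color"])
cv2.imwrite("pics/t19.png",a); sc=get_image("scene"); cv2.imwrite("pics/sc19.png",sc["color"])
E
```

```text
[ 509.30720618 -283.38722452  285.52902484] 22.775 70.01653700530413 [ 0.42429248 -0.01699755 -0.9560218 ] [0.01959803 0.02863953 0.06652125]
```

View pics/t19.png

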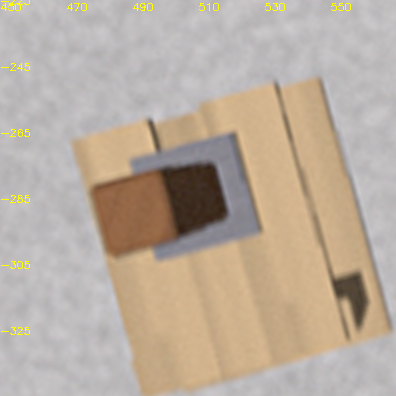

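View pics/s19.png

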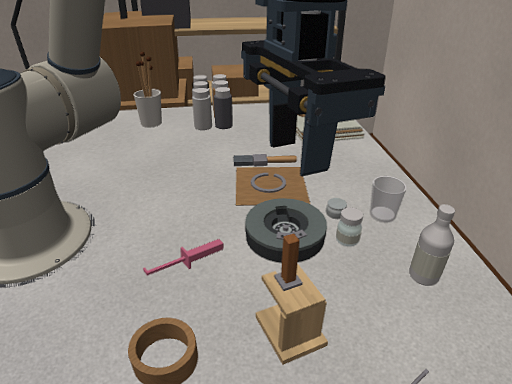

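View pics/sc19.png

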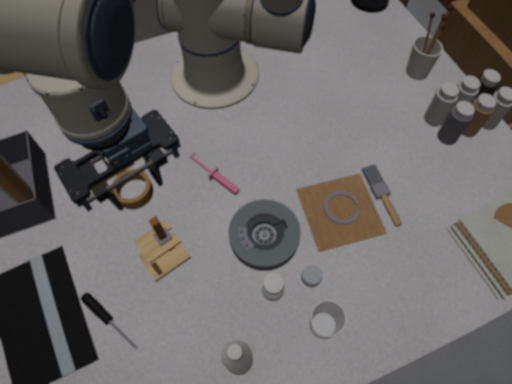

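The pick hangs in the rack as before: collar corners in the rectified wrist view are within about 1 mm of their first positions. The ring is flat on the sheet (scene 341,207), other things look unmoved, and the gripper is clear.

```bash
python3 -c "
from cell import *
print(finish_job(), get_state()['clock'])"
```

```text
the job is handed in; nothing more can be done
the job is handed in; nothing more can be done
```

The ring is out of its groove and lying flat on the cardboard sheet. The pick is back in its rack, and the job has been handed in at about 23 s on the robot's clock.

**What I did:** I took the pick from the rack by its handle and put its toe under the ring end in the pry slot. I raised that end about 17 mm, drew the ring out from under the keeper, and dragged it over the deck onto the sheet. The ring was only ever touched by the pick.

**Last checks:**
- **Ring:** it lies flat, centred near (553, 152) mm. It is wholly on the sheet, with about 35 mm or more to the nearest edge.
- **Pick:** it hangs upright with its collar on the rack board and toe along the slot, within about 1 mm of where it started.
- **Other things:** the pink look-alike and the rest of the scene look unmoved, and the gripper was open and about 100 mm above the handle.
- **Forces:** wrist readings at the end of each move stayed below about 2 N.

No check failed. The camera views disagreed with each other by about 1–4 mm on the turntable and rack, so I worked mainly from the wrist view.

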